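# Set the polariser ring to the red peg and switch the light box on

## Robot

A 7-joint arm with a two-finger parallel gripper is mounted at the origin on the work surface. World frame = base frame: x ahead of the robot, y to its left, z up, the work surface at z = 0. Lengths are in m, angles in rad, forces in N, time in s.
With the tool pointing down it reaches from about 0.425 to 1.025 m from the base axis. Payload 9.4 kg.
Tool frame: the origin (TCP) lies midway between the tips of the shut fingers; the grasp point (between the pads) lies 19 mm behind it; z points along the fingers, y is the line along which they close (so a half turn about z gives the same grasp; the last joint's range is limited). The gripper opens to 85 mm and grips with 20 to 120 N. Pads are 22 mm wide; open, the fingers measure 114 mm over their backs; the gripper's body (76 mm by 85 mm) begins 54 mm behind the grasp point. The pads swing forward as they close: fully open they stand 13 mm farther back than shut.
Start: joints at [-1.202, 0.599, -0.003, 1.599, 0.002, 0.943, -0.08], TCP at [0.313, 0.654, 0.231] pointing down, gripper open.
Joint ranges: [-2.57, 2.57], [-0.35, 1.97], [-1.29, 1.29], [0.11, 2.56], [-1.05, 4.19], [0.11, 1.86], [-2.63, 2.63]. Speed limits (rad/s): [2.22, 2.22, 3.01, 3.01, 3.14, 3.14, 3.14].

## Interface

Orientations are given as a rotation vector (axis times angle).
In Python, from station import arm gives the robot as it stands.
- The arm moves only by the tool move_arm, never from a script. Its argument "motion" is a list of rows, each a list of 3 entries, a list of its own where there are three numbers: the turn, a rotation vector about the tool's x, y, z scaled (see below), then the shift along the tool's x, y, z scaled (see below), then the closure, from 0 (fully open) to 1 (shut). A call has 1 to 8 rows; each row shifts and turns the commanded pose from where the row before left it, along the tool's axes as they then stand; what a row does not reach is not made up. The controller multiplies each number of a shift by 20 mm and each number of a turn by 180 degrees. A row lasts 1/12 s, in which the tool goes at most 41.7 mm and 7.16 degrees, less where a joint would pass 70% of its speed; a pose out of reach is approached as far as the arm can. A call with a number of a shift or a turn outside -1 to 1 is refused whole. A call with a gripper value outside its range is refused whole. The fingers move at their own pace and stop on an object; "force" is the grip in N (left out, the last holds). Time passes only in rows, so rows that do not move let the fingers close. It gives the time, the measured TCP pose, the force, the opening and the grip force at its end, in the units of the state.
- arm.read_state(): the state, without advancing time (a new reading comes with each control period).
- arm.snapshot(name): name is "scene" or "top" or "wrist"; returns a dict with "image" (384x512x3 uint8, red, green, blue), "intrinsics" (3x3 intrinsics, pixels), "rvec" (rotation vector, rad) and "tvec" (3), from world to camera coordinates, as OpenCV has them. Camera axes: x right, y down, z forward; pixel columns grow to the right and rows downward; lengths in m; the calibration is good to about 2 mm. A picture is of the moment at which its call begins. There is no depth.
- arm.hand_in(): hands the job in; it is judged then, once.
The state is a dict: "t": time; "joints": joint angles; "joint_velocities": joint speeds; "tau": joint torques, N m; "ee_pos": TCP position; "ee_rot": TCP orientation; "ft_force": force on the tool from outside, world axes, zero at the start; "torque": the same for the moment, N m; "grip_width": finger opening in m; "finger_force": force on a finger pad.
Only numpy, scipy, OpenCV 4.12 (cv2) and the standard library are available. Lean on these libraries where they do the work, as an engineer would, in place of code of your own. Each camera call takes 0.05 s, during which the arm holds its last target. There are 200 camera calls.

## Task

On the polariser light box, push the upright lever post gently round its arc, without gripping it, until the lever's pointer points straight at the middle of the red peg. Then, with the ring set, press the white lamp button right down and let it come up again. Leave everything else on the bench where it is.

Things in the scene. Friction and masses are not known exactly. Their poses are not given: they have to be found in the camera images.
- viewer: the light box (sizes in mm): grey housing 270 x 320 x 70 high with a white top, fixed to the bench. Origin on the ring's vertical axis at bench level, 155 from the front face, 115 from the back, midway between the sides. Its x axis points from the lever's side to the back of the box, away from the robot give or take its yaw; z up
- ring_axis (a point): point on the vertical axis of the black ring (150 across, top 12 above the white top), at the level of the white top, 70 above the bench. Four coloured pegs (red, blue, yellow, green) are fixed in the white top 128 from the axis, each at a long scale mark 30 or 60 degrees to either side of the box's -x direction; which colour is where changes
- ring (a joint): angle of the ring and its lever, rad. At 0 the lever points along the light box's -x axis; positive is anticlockwise seen from above; end stops at -1.31 and 1.31. It turns with light friction (about 1.5 N at the post) and stays where it is left, without a spring. Delicate: total finger force on it must stay under 15 N
- lever_post (a point): centre line of the upright lever post, 40 above the white top. A steel rod 12 thick with a black cap 14 thick from 33 to its top at 57 above the white top, 100 from the ring's axis, on a flat dark lever arm 12 wide whose top is 10 above the white top. Pushed sideways along the arc. Nothing near it is over 12 above the white top but the lamp button
- pointer_line (a point): imagined point on the lever's centre line, 128 from the ring's axis, on the circle on which the pegs' centres stand (the pointer's narrow tip itself ends at 118): when this point is over the middle of the red peg the ring is set
- red_peg_top (a point): centre of the top of the red peg, a fixed peg 16 across and 10 high, 128 from the ring's axis; its top is 10 above the white top
- lamp_button_top (a point): centre of the top face of the white round lamp button, 28 across, in a black housing on the front left corner of the light box's top (seen from the robot); it is pressed straight down
- lamp_button (a joint): travel of the lamp button in m: 0 up, 0.006 fully down; a spring returns it, full travel takes 5 N
- sample_bar: loose cyan resin bar, 24 x 70 x 20, lying on a back corner of the light box; leave it alone. Sizes in mm; origin at the centre of its underside
- red_mould: loose red trough mould with a cyan casting in it, 140 x 70 x 50 high; leave it alone. Sizes in mm; origin at the centre of its underside
- clear_mould: loose clear trough mould with a cyan casting in it, 180 x 60 x 50 high; leave it alone. Sizes in mm; origin at the centre of its underside
- tub: loose off-white mixing tub, diameter 170, 180 high; leave it alone. Sizes in mm; origin at the centre of its underside
- tape_roll: loose brown roll of tape standing flat, diameter 90, 48 high; leave it alone. Sizes in mm; origin at the centre of its underside
- beaker: loose pale blue beaker, diameter 70, 90 high; leave it alone. Sizes in mm; origin at the centre of its underside
- screwdriver: loose yellow-handled screwdriver lying flat; leave it alone. Sizes in mm; origin at the centre of its underside (along its length, handle end to -x)

How it is judged:
By the outcome, as a careful person would: the job done as asked, in the order asked, and still so for the second after the job is handed in, with the robot touching nothing.
It also fails if it takes over 43 s, if anything falls off the work surface, if the arm or the gripper's body presses on something with over 40 N, if the wrist force passes 120 N, or if a joint passes its speed limit or range.

## Working session

There is one attempt and no reset: what is moved stays moved. The work goes in short steps, Python scripts to look and compute and a tool call to move; the robot and the scene stay as the last step left them, time stands still between calls to the robot, and variables do not carry over. Pictures are saved under pics/ and viewed, at most 11 in all, crops included, and the job is handed in when it is done.

Besides the shell and the picture viewer there is one more tool, called after "Emit:" as a command line: name --argument value ..., lists and objects as JSON in quotes. move_arm: Moves the arm, as the interface text tells. Its arguments: {"type":"object","properties":{"motion":{"type":"array","items":{"type":"array"}},"force":{"type":"number"}},"required":["motion"]}

```bash
mkdir -p pics
python3 - <<'E'
from station import arm
import cv2,pickle
for n in("scene","top"):
    s=arm.snapshot(n); pickle.dump(s,open(n+".pkl","wb"))
    cv2.imwrite(f"pics/{n}0.png",cv2.resize(s["image"][:,:,::-1],(800,600),interpolation=cv2.INTER_CUBIC))
s=arm.read_state();print(s["ee_pos"],s["ee_rot"],s["t"],s["grip_width"])
E
```

```text
[0.31242588 0.6537489  0.23048233] [-6.94327247e-01 -3.06372084e+00  2.24888825e-03] 0.1 0.08511969516450316
```

View pics/top0.png

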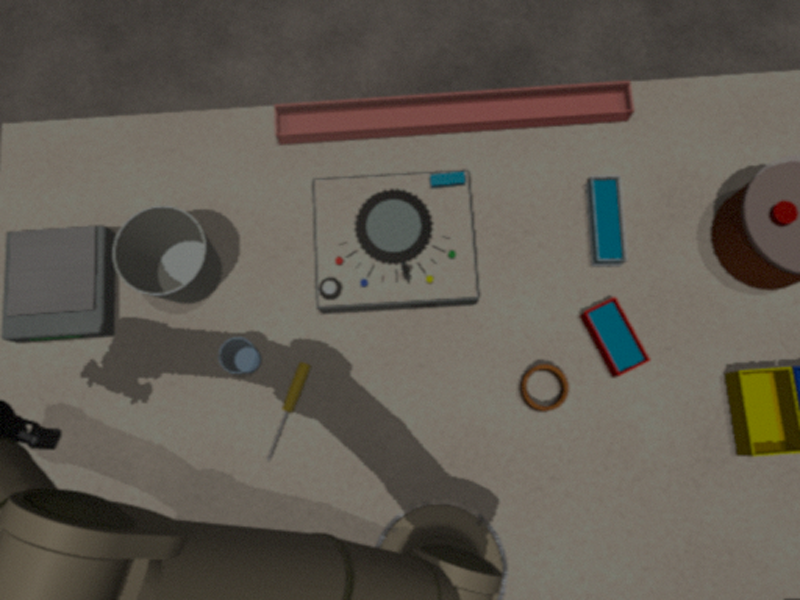

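View pics/scene0.png

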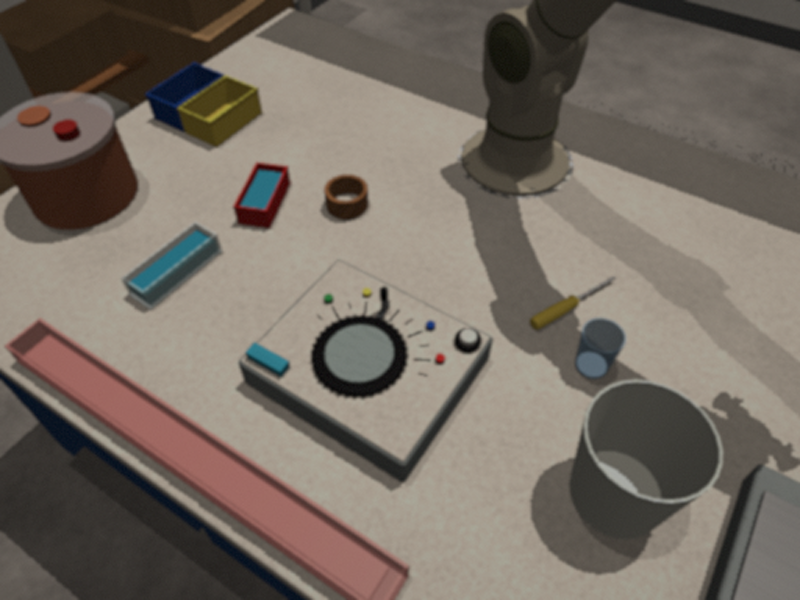

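The top view shows the box with red at (339,261), blue (363,283), yellow (430,279), green (452,254), lever at about (406,272) and button (330,288). In the scene view red is at (440,358), blue (431,325), yellow (367,292), green (328,298) and button (467,338). I'll fit the box pose from the pegs and button.

```bash
cat > h.py <<'E'
import numpy as np,cv2
from scipy.optimize import least_squares
def proj(s,P):
    return cv2.projectPoints(np.atleast_2d(P).astype(float),s["rvec"],s["tvec"],s["intrinsics"],None)[0][:,0]
def ray(s,uv,z):
    R=cv2.Rodrigues(np.array(s["rvec"]))[0];t=np.array(s["tvec"]).ravel()
    d=R.T@np.linalg.inv(s["intrinsics"])@np.array([uv[0],uv[1],1.]);c=-R.T@t
    return c+d*(z-c[2])/d[2]
def centroid(s,c,uv,r=4):
    im=s["image"].astype(float);u,v=[int(round(a)) for a in uv]
    w=im[v-r:v+r+1,u-r:u+r+1]; R,G,B=w[...,0],w[...,1],w[...,2]
    m={"red":R-np.maximum(G,B),"blue":B-np.maximum(R,G),"yellow":np.minimum(R,G)-B,"green":G-np.maximum(R,B)}[c]
    m=np.where(m>.4*m.max(),m,0); V,U=np.mgrid[v-r:v+r+1,u-r:u+r+1]
    return np.array([(m*U).sum(),(m*V).sum()])/m.sum()
def box(p): 
    x,y,a=p;c,s=np.cos(a),np.sin(a)
    return lambda q:np.array([x+c*q[0]-s*q[1],y+s*q[0]+c*q[1],q[2]])
A={"red":-60,"blue":-30,"yellow":30,"green":60}
def peg(a,z,r=.128): a=np.radians(a);return [-r*np.cos(a),-r*np.sin(a),z]
E
cat > fit.py <<'E'
import pickle,json
from h import *
S={n:pickle.load(open(n+".pkl","rb")) for n in("top","scene")}
px={"top":dict(red=(339,261),blue=(363,283),yellow=(430,279),green=(452,254)),"scene":dict(red=(440,358),blue=(431,325),yellow=(367,292),green=(328,298))}
ob=[(n,c,centroid(S[n],c,np.array(px[n][c])/1.5625)) for n in S for c in A]
f=lambda p:np.concatenate([proj(S[n],box(p)(peg(A[c],.078)))[0]-uv for n,c,uv in ob])
r=least_squares(f,[.6,.1,0]);print(r.x,r.fun.round(1))
json.dump(list(r.x),open("box.json","w"))
b=box(r.x)
print("red",b(peg(-60,.08)),"axis",b([0,0,.07]))
for n,bt in(("top",(330,287)),("scene",(467,337))):
    for z in(.085,.095): print("button",n,z,ray(S[n],np.array(bt)/1.5625-.2,z))
for a in np.arange(0,25,5): print(a,[(proj(S[n],b(peg(a,.127,.1)))[0]*1.5625).round() for n in S])
for n,(u,v) in(("top",(390,255)),("scene",(400,320))):
    u,v=int(u/1.5625),int(v/1.5625);w=S[n]["image"][v-50:v+50,u-66:u+66,::-1]
    cv2.imwrite(f"pics/c_{n}.png",cv2.resize(w,None,fx=6,fy=6,interpolation=cv2.INTER_CUBIC)); print(n,u-66,v-50)
a=cv2.imread("pics/c_top.png");c=cv2.imread("pics/c_scene.png")
cv2.imwrite("pics/both.png",cv2.resize(np.vstack([a[200:600],c[100:400]]),None,fx=.85,fy=.85))
E
python3 fit.py
```

```text
[ 0.66007772  0.04244484 -0.01220495] [-0.1 -0.2 -0.1 -0.2 -0.1 -0.2 -0.1 -0.2  0.1 -0.1  0.  -0.3 -0.  -0.1
  0.  -0.4]
red [0.59743539 0.15406893 0.08      ] axis [0.66007772 0.04244484 0.07      ]
button top 0.085 [0.54331546 0.17240265 0.085     ]
button top 0.095 [0.54116759 0.17131423 0.095     ]
button scene 0.085 [0.54460624 0.17270768 0.085     ]
button scene 0.095 [0.55126508 0.17550195 0.095     ]
0 [array([395., 269.]), array([394., 293.])]
5 [array([400., 268.]), array([389., 290.])]
10 [array([404., 267.]), array([384., 289.])]
15 [array([409., 266.]), array([379., 287.])]
20 [array([413., 265.]), array([374., 286.])]
top 183 113
scene 190 154
```

View pics/both.png

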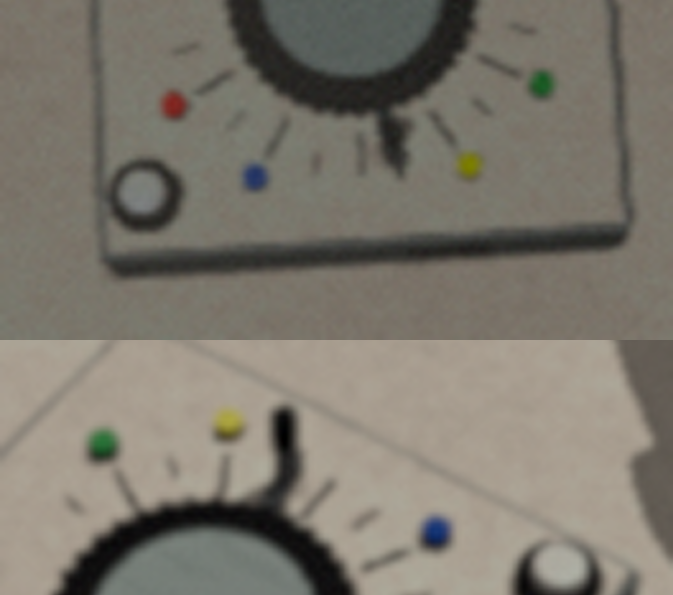

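```bash
cat >> h.py <<'E'
import json
from scipy.spatial.transform import Rotation as Ro
def ang(P):
    x,y,a=json.load(open("box.json"));d=Ro.from_euler('z',-a).apply([P[0]-x,P[1]-y,0]);return np.degrees(np.arctan2(-d[1],-d[0])),np.hypot(d[0],d[1])
def pose(th,d,z):
    x,y,a=json.load(open("box.json"));b=box((x,y,a));P=b([-.1*np.cos(th),-.1*np.sin(th),z])
    t=np.array([-np.sin(th+a),np.cos(th+a),0]); return P-d*t, Ro.from_matrix(np.c_[t,np.cross([0,0,-1],t),[0,0,-1]])
def go(s,p,R):
    R0=Ro.from_rotvec(s["ee_rot"]); return "shift/20mm",(R0.inv().apply(np.array(p)-s["ee_pos"])/.02).round(2),"turn/180",((R0.inv()*R).as_rotvec()/np.pi).round(4)
E
python3 - <<'E'
from h import *;import pickle
from station import arm
t=pickle.load(open("top.pkl","rb"));c=pickle.load(open("scene.pkl","rb"))
print(ang(ray(t,(261.8,180),.079)),ang(ray(c,(245.5,184.7),.127)))
s=arm.read_state();th=np.radians(10)
p,R=pose(th,.038,.2);print(p,go(s,p,R))
E
```

```text
(np.float64(12.37032435271961), np.float64(0.11811251817654991)) (np.float64(10.386211100474148), np.float64(0.09953931205439454))
[ 0.56753376 -0.0112172   0.2       ] ('shift/20mm', array([-25.84, -24.5 ,   1.56]), 'turn/180', array([-4.000e-04,  3.000e-04,  3.064e-01]))
```

Emit:
move_arm --motion '[[[0,0,0.0383],[0,0,0],1],[[0,0,0.0383],[0,0,0],1],[[0,0,0.0383],[0,0,0],1],[[0,0,0.0383],[0,0,0],1],[[0,0,0.0383],[0,0,0],1],[[0,0,0.0383],[0,0,0],1],[[0,0,0.0383],[0,0,0],1],[[0,0,0.0383],[0,0,0],1]]' --force 20

```text
t: 0.77
ee_pos: [0.3124, 0.6539, 0.2308]
ee_rot: [2.041, 2.388, -0.001]
ft_force: [-0.4, -0.4, -1.2]
grip_width: -0.0001
finger_force: 0.0
```

Run:
```python
from h import *
from station import arm
s=arm.read_state();p,R=pose(np.radians(11),.038,.2);print(p,go(s,p,R),s["joints"],s["grip_width"])
```

```text
[ 0.56848438 -0.01282414  0.2       ] ('shift/20mm', array([-34.92,   7.45,   1.56]), 'turn/180', array([-0.0001,  0.0002, -0.0074])) [-1.36544622  0.61186522  0.26772069  1.61195937 -0.18866425  0.94404539
 -0.87642725] -9.386745454750871e-05
```

Emit:
move_arm --motion '[[[0,0,-0.0074],[-1,0.21,0],1],[[0,0,0],[-1,0.21,0],1],[[0,0,0],[-1,0.21,0],1],[[0,0,0],[-1,0.21,0],1],[[0,0,0],[-1,0.21,0],1],[[0,0,0],[-1,0.21,0],1],[[0,0,0],[-1,0.21,0],1],[[0,0,0],[-1,0.21,0],1]]'

```text
t: 1.43
ee_pos: [0.3748, 0.5018, 0.231]
ee_rot: [2.006, 2.418, -0.001]
ft_force: [0.6, -0.3, 0.1]
grip_width: -0.0001
finger_force: 0.0
```

Emit:
move_arm --motion '[[[0,0,0],[-1,0.21,0],1],[[0,0,0],[-1,0.21,0],1],[[0,0,0],[-1,0.21,0],1],[[0,0,0],[-1,0.21,0],1],[[0,0,0],[-1,0.21,0],1],[[0,0,0],[-1,0.21,0],1],[[0,0,0],[-1,0.21,0],1],[[0,0,0],[-1,0.21,0],1]]'

```text
t: 2.1
ee_pos: [0.4374, 0.3508, 0.2311]
ee_rot: [-2.006, -2.418, 0.001]
ft_force: [-0.5, -0.7, 0.1]
grip_width: 0.0
finger_force: 0.0
```

Emit:
move_arm --motion '[[[0,0,0],[-1,0.21,0],1],[[0,0,0],[-1,0.21,0],1],[[0,0,0],[-1,0.21,0],1],[[0,0,0],[-1,0.21,0],1],[[0,0,0],[-1,0.21,0],1],[[0,0,0],[-1,0.21,0],1],[[0,0,0],[-1,0.21,0],1],[[0,0,0],[-1,0.21,0],1]]'

```text
t: 2.77
ee_pos: [0.4999, 0.1998, 0.2311]
ee_rot: [-2.006, -2.418, 0.001]
ft_force: [0.2, 0.3, -0.5]
grip_width: 0.0003
finger_force: 0.0
```

Emit:
move_arm --motion '[[[0,0,0],[-1,0.21,0],1],[[0,0,0],[-1,0.21,0],1],[[0,0,0],[-1,0.21,0],1],[[0,0,0],[-1,0.21,0],1],[[0,0,0],[-1,0.21,0],1],[[0,0,0],[-1,0.21,0],1],[[0,0,0],[-1,0.21,0],1],[[0,0,0],[-1,0.21,0],1]]'

```text
t: 3.43
ee_pos: [0.5625, 0.0488, 0.2311]
ee_rot: [-2.006, -2.418, 0.001]
ft_force: [1.1, 0.3, 0.0]
grip_width: -0.0004
finger_force: 0.0
```

Run:
```python
from h import *
from station import arm
s=arm.read_state();p,R=pose(np.radians(11),.038,.2);print(p,go(s,p,R),s["ee_pos"],s["t"],s["joints"])
```

```text
[ 0.56848438 -0.01282414  0.2       ] ('shift/20mm', array([-3.08, -0.28,  1.55]), 'turn/180', array([-0.0002,  0.    ,  0.0019])) [0.56251635 0.04882869 0.23106739] 3.4333 [-0.39291869  0.41815264  0.28730804  1.98423395 -0.16739277  0.76207123
  0.17829706]
```

Emit:
move_arm --motion '[[[0,0,0],[-1,-0.1,0],1],[[0,0,0],[-1,-0.1,0],1],[[0,0,0],[-1,-0.1,0],1],[[0,0,0],[-0.1,0,1],1],[[0,0,0],[0,0,1],1],[[0,0,0],[0,0,1],1],[[0,0,0],[0,0,0.8],1],[[0,0,0],[0,0,0],1]]'

```text
t: 4.1
ee_pos: [0.5662, -0.0122, 0.1524]
ee_rot: [-2.004, -2.415, 0.005]
ft_force: [-0.9, -0.5, 0.9]
grip_width: 0.0003
finger_force: 0.0
```

Run:
```python
from h import *
from station import arm
s=arm.read_state();p,R=pose(np.radians(11),.038,.097);print(p,go(s,p,R),s["ee_pos"],s["t"])
w=arm.snapshot("wrist");cv2.imwrite("pics/w1.png",w["image"][:,:,::-1])
```

```text
[ 0.56848438 -0.01282414  0.097     ] ('shift/20mm', array([-0.05,  0.12,  2.77]), 'turn/180', array([-0.0016, -0.0002,  0.0019])) [ 0.56620955 -0.01221083  0.15240682] 4.1
```

View pics/w1.png

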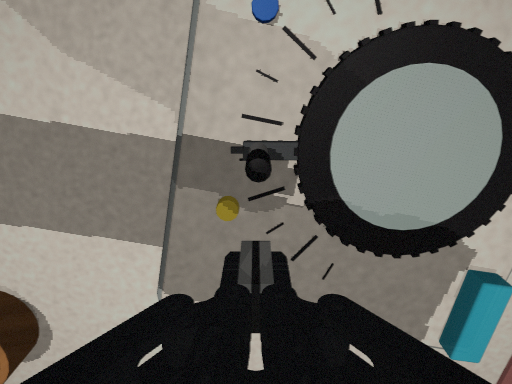

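The wrist view shows the post cap at (258,165) straight ahead of the shut fingers (about (256,250)), with a gap clear for descent.

Emit:
move_arm --motion '[[[0,0,0],[0,0.1,0.9],1],[[0,0,0],[0,0,0.9],1],[[0,0,0],[0,0,0.9],1],[[0,0,0],[0.25,0,0],1],[[0,0,0],[0.25,0,0],1],[[0,0,0],[0.2,0,0],1],[[0,0,0],[0,0,0],1]]'

```text
t: 4.73
ee_pos: [0.5679, 0.0033, 0.1027]
ee_rot: [2.004, 2.419, 0.003]
ft_force: [-0.2, 0.3, -0.3]
grip_width: -0.0003
finger_force: 0.0
```

Run:
```python
from h import *
from station import arm
s=arm.read_state();p,R=pose(np.radians(11),.024,.097);print(p,go(s,p,R),s["ee_pos"],s["t"],ang(s["ee_pos"]))
```

```text
[0.56598098 0.00095022 0.097     ] ('shift/20mm', array([-0.1 , -0.12,  0.28]), 'turn/180', array([ 0.0006, -0.0001,  0.0024])) [0.56788905 0.00334465 0.1026715 ] 4.7333 (np.float64(23.68266417239402), np.float64(0.10013778216059521))
```

Emit:
move_arm --motion '[[[0,0,0.0],[0.1,-0.05,0.1],1],[[0,0,0.0],[0.1,0,0],1],[[0,0,0.0111],[0.175,-0.03,0],1],[[0,0,0.0111],[0.175,-0.03,0],1],[[0,0,0.0111],[0.175,-0.03,0],1],[[0,0,0.0111],[0.175,-0.03,0],1],[[0,0,0.0111],[0.175,-0.03,0],1],[[0,0,0.0111],[0.175,-0.03,0],1]]'

```text
t: 5.4
ee_pos: [0.5603, 0.0258, 0.0999]
ee_rot: [2.249, 2.192, 0.001]
ft_force: [1.3, -1.6, 1.6]
grip_width: -0.0003
finger_force: 0.8
```

Run:
```python
from h import *
from station import arm
s=arm.read_state();a,r=ang(s["ee_pos"]);th=a-np.degrees(np.arctan2(.018,.1))
p,R=pose(np.radians(th),.018,.097);print(a,r,th,go(s,p,R),s["ft_force"])
w=arm.snapshot("wrist");cv2.imwrite("pics/w2.png",w["image"][:,:,::-1])
```

```text
10.194791155220173 0.10117946923960977 -0.009182566511510615 ('shift/20mm', array([-0.  , -0.02,  0.14]), 'turn/180', array([ 0.0004,  0.0001, -0.0043])) [ 1.29286255 -1.62723855  1.6148927 ]
```

View pics/w2.png

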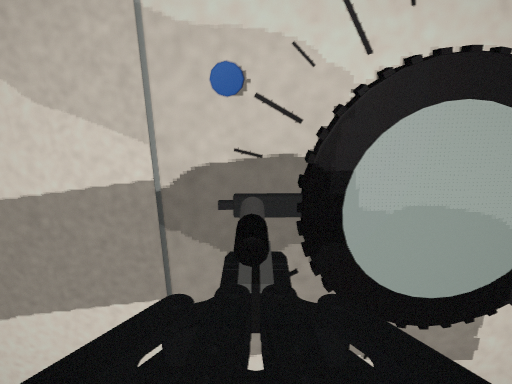

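The fingers are pushing the post at cap (252,245), and the lever's pointer at (225,205) lies near the 0 mark, as modelled. Continuing along the arc.

Emit:
move_arm --motion '[[[0,0,0.01],[0.175,-0.03,0],1],[[0,0,0.011],[0.175,-0.03,0],1],[[0,0,0.011],[0.175,-0.03,0],1],[[0,0,0.011],[0.175,-0.03,0],1],[[0,0,0.011],[0.175,-0.03,0],1],[[0,0,0.011],[0.175,-0.03,0],1],[[0,0,0.011],[0.175,-0.03,0],1],[[0,0,0.011],[0.175,-0.03,0],1]]'

```text
t: 6.12
ee_pos: [0.5596, 0.054, 0.0997]
ee_rot: [2.526, 1.866, 0.001]
ft_force: [0.4, -2.3, -0.3]
grip_width: 0.0
finger_force: 0.8
```

Emit:
move_arm --motion '[[[0,0,0.011],[0.175,-0.03,0],1],[[0,0,0.011],[0.175,-0.03,0],1],[[0,0,0.011],[0.175,-0.03,0],1],[[0,0,0.011],[0.175,-0.03,0],1],[[0,0,0.011],[0.175,-0.03,0],1],[[0,0,0.011],[0.175,-0.03,0],1],[[0,0,0.011],[0.175,-0.03,0],1],[[0,0,0.011],[0.175,-0.03,0],1]]'

```text
t: 6.78
ee_pos: [0.5664, 0.0814, 0.0996]
ee_rot: [2.759, 1.5, 0.001]
ft_force: [1.2, -2.5, -0.1]
grip_width: -0.0001
finger_force: 0.8
```

```bash
cat > st.py <<'E'
from h import *
from station import arm
s=arm.read_state();a,r=ang(s["ee_pos"]);th=a-np.degrees(np.arctan2(.018,.1))
p,R=pose(np.radians(th),.018,.097);print(a,r,th,go(s,p,R),s["ft_force"])
E
python3 st.py
```

```text
-21.879323043708666 0.10147581907928091 -32.08329676544035 ('shift/20mm', array([-0.  , -0.01,  0.13]), 'turn/180', array([ 0.0002,  0.    , -0.0008])) [ 1.19341314 -2.48701445 -0.14800965]
```

Emit:
move_arm --motion '[[[0,0,0.011],[0.175,-0.03,0],1],[[0,0,0.011],[0.175,-0.03,0],1],[[0,0,0.011],[0.175,-0.03,0],1],[[0,0,0.011],[0.175,-0.03,0],1],[[0,0,0.011],[0.175,-0.03,0],1],[[0,0,0.011],[0.175,-0.03,0],1],[[0,0,0.011],[0.175,-0.03,0],1],[[0,0,0.011],[0.175,-0.03,0],1]]'

```text
t: 7.45
ee_pos: [0.5803, 0.1059, 0.0995]
ee_rot: [2.94, 1.106, -0.0]
ft_force: [-0.6, -2.3, -0.2]
grip_width: 0.0002
finger_force: 0.8
```

Emit:
move_arm --motion '[[[0,0,0.011],[0.175,-0.03,0],1],[[0,0,0.011],[0.175,-0.03,0],1],[[0,0,0.0055],[0.088,-0.015,0],1],[[0,0,0],[0,0,0],1],[[0,0,0],[0,0,0],1]]'

```text
t: 7.87
ee_pos: [0.586, 0.1133, 0.0993]
ee_rot: [-2.984, -0.982, -0.0]
ft_force: [0.7, 0.5, 0.3]
grip_width: 0.0
finger_force: 0.0
```

```bash
python3 st.py
python3 - <<'E'
from station import arm
import cv2,pickle,numpy as np
w=arm.snapshot("wrist");pickle.dump(w,open("w3.pkl","wb"))
cv2.imwrite("pics/w3.png",cv2.resize(w["image"][90:320,120:390,::-1],None,fx=2.6,fy=2.6))
E
```

```text
-43.03938881457954 0.10248221796964477 -53.243362536311224 ('shift/20mm', array([0.01, 0.04, 0.12]), 'turn/180', array([-0.    , -0.    ,  0.0021])) [0.68579426 0.51761628 0.32718447]
```

View pics/w3.png

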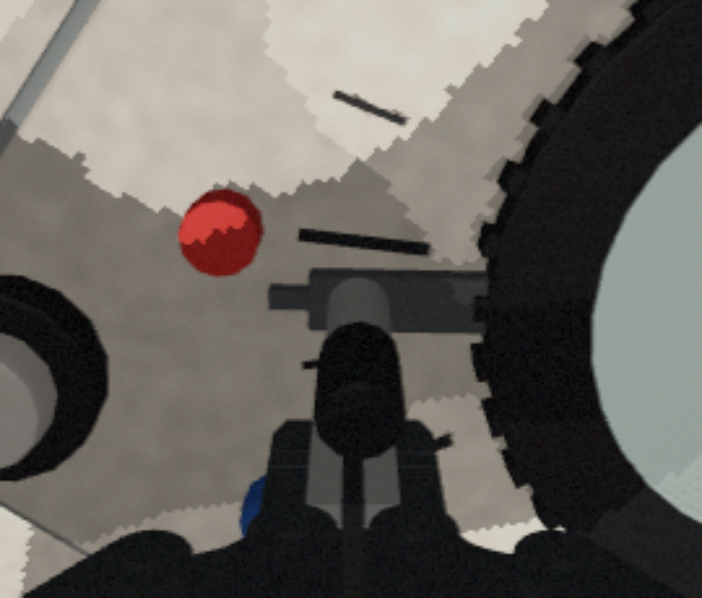

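The pointer tip is at about (270,297) in the crop and the red peg centre at about (221,232); a few degrees remain.

Run:
```python
from h import *;import pickle
w=pickle.load(open("w3.pkl","rb"))
for n,q in(("tip",(270,297)),("armL",(312,299.5)),("armR",(470,302)),("red",(221,232))):
    uv=np.array(q)/2.6+(119.8,89.8); P=ray(w,uv,.08);print(n,P.round(4),ang(P))
```

```text
tip [0.5924 0.1392 0.08  ] (np.float64(-54.31484628217097), np.float64(0.11807560747588729))
armL [0.5969 0.1322 0.08  ] (np.float64(-54.151516373958366), np.float64(0.10980883640698463))
armR [0.6149 0.1069 0.08  ] (np.float64(-54.290412673818004), np.float64(0.07866956848392997))
red [0.5978 0.1544 0.08  ] (np.float64(-60.19453169898625), np.float64(0.1280925379506608))
```

Emit:
move_arm --motion '[[[0,0,0.0055],[0.088,0,0],1],[[0,0,0.0055],[0.088,0,0],1],[[0,0,0.0055],[0.088,-0.015,0],1],[[0,0,0.0055],[0.088,-0.015,0],1],[[0,0,0.0055],[0.088,-0.015,0],1],[[0,0,0],[0,0,0],1],[[0,0,0],[0,0,0],1]]'

```text
t: 8.5
ee_pos: [0.5934, 0.119, 0.0993]
ee_rot: [3.024, 0.851, 0.001]
ft_force: [0.1, 0.3, -1.0]
grip_width: -0.0001
finger_force: 0.0
```

```bash
python3 st.py
python3 - <<'E'
from station import arm
import cv2,pickle,numpy as np
w=arm.snapshot("wrist");pickle.dump(w,open("w4.pkl","wb"))
cv2.imwrite("pics/w4.png",cv2.resize(w["image"][130:270,150:350,::-1],None,fx=4,fy=4))
E
```

```text
-48.221796552313265 0.10152873873094563 -58.42577027404495 ('shift/20mm', array([-0.  , -0.  ,  0.11]), 'turn/180', array([ 0.0002, -0.0002,  0.0031])) [ 0.13312995  0.32312435 -1.00658397]
```

View pics/w4.png

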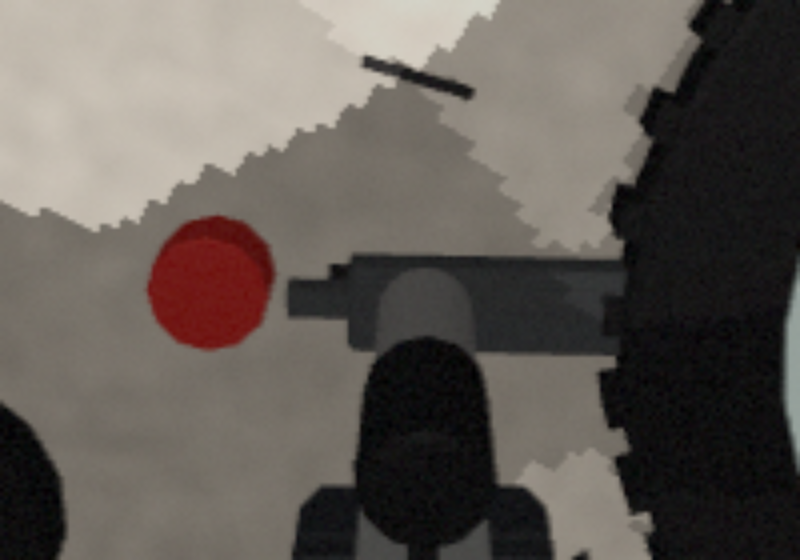

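The red peg's top disc centre is at (208,294) and the pointer tip's middle at (289,299): nearly aligned.

Run:
```python
from h import *;import pickle
w=pickle.load(open("w4.pkl","rb"))
for n,q in(("tip",(289,299)),("armL",(350,302)),("armR",(610,307)),("red",(208,294))):
    uv=np.array(q)/4+(149.6,129.6); P=ray(w,uv,.08);print(n,P.round(4),ang(P))
```

```text
tip [0.6013 0.1449 0.08  ] (np.float64(-59.43209428316991), np.float64(0.11812447620066802))
armL [0.605 0.138 0.08 ] (np.float64(-59.3292005491867), np.float64(0.11032143056893058))
armR [0.6218 0.1092 0.08  ] (np.float64(-59.45118376940489), np.float64(0.07700525329294564))
red [0.5964 0.154  0.08  ] (np.float64(-59.61124890582666), np.float64(0.12846524565451123))
```

Emit:
move_arm --motion '[[[0,0,0],[0.015,0,0],1],[[0,0,0],[0.015,0,0],1],[[0,0,0],[0,0,0],1],[[0,0,0],[0,0,0],1],[[0,0,0],[-0.2,0,0],1],[[0,0,0],[-0.5,0,0],1],[[0,0,0],[0,0,0],1],[[0,0,0],[0,0,0],1]]'

```text
t: 9.22
ee_pos: [0.5807, 0.1114, 0.0994]
ee_rot: [-3.024, -0.849, 0.001]
ft_force: [0.3, -0.2, -0.3]
grip_width: 0.0001
finger_force: 0.0
```

```bash
python3 st.py
python3 - <<'E'
from station import arm
import cv2,pickle,numpy as np
w=arm.snapshot("wrist");pickle.dump(w,open("w5.pkl","wb"))
cv2.imwrite("pics/w5.png",cv2.resize(w["image"][90:230,150:350,::-1],None,fx=4,fy=4))
E
```

```text
-40.298474335045505 0.1051255688050559 -50.50244805677719 ('shift/20mm', array([0.05, 0.17, 0.12]), 'turn/180', array([-0.0001,  0.0001, -0.0413])) [ 0.25836624 -0.23831779 -0.3196284 ]
```

View pics/w5.png

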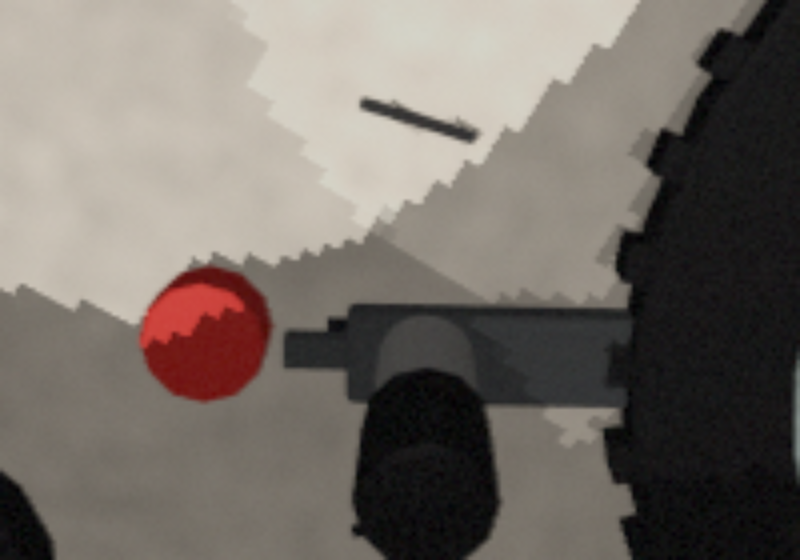

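Fingers are clear; the tip is at (286,349), the arm's middle runs (348,353.5)–(615,358) and the red top's centre is (203,342).

Run:
```python
from h import *;import pickle
w=pickle.load(open("w5.pkl","rb"))
for n,q in(("tip",(286,349)),("armL",(348,353.5)),("armR",(615,358)),("red",(203,342))):
    uv=np.array(q)/4+(149.6,89.6); P=ray(w,uv,.08);print(n,P.round(4),ang(P))
x=box(json.load(open("box.json")))
for a in(-59,-59.5,-60,-60.5,):print(a,(proj(w,np.array([x(peg(a,.08,r)) for r in(.118,.11,.078,.128)]))-(149.6,89.6))*4)
from station import arm
s=arm.read_state();c=pickle.load(open("scene.pkl","rb"));print(go(s,[.5435,.1725,.16],Ro.from_rotvec(s["ee_rot"])),s["t"])
for z in(.08,.085,.09,.095):print(z,proj(pickle.load(open("w3.pkl","rb")),[.5435,.1725,z]))
```

```text
tip [0.6012 0.1448 0.08  ] (np.float64(-59.37891788878921), np.float64(0.11812429827709106))
armL [0.6047 0.1379 0.08  ] (np.float64(-59.178040150181445), np.float64(0.110402065635836))
armR [0.6215 0.1092 0.08  ] (np.float64(-59.290052422077494), np.float64(0.07709290037391277))
red [0.5966 0.1541 0.08  ] (np.float64(-59.6658922446323), np.float64(0.12843566700812992))
-59 [[287.06222197 355.02572228]
 [351.21660179 356.19345966]
 [607.53252938 360.85891958]
 [206.82677346 353.56527746]]
-59.5 [[286.98693909 347.10330593]
 [351.26365626 348.81301171]
 [607.89740989 355.63925035]
 [206.57435743 344.96439994]]
-60 [[286.98372902 339.15169215]
 [351.37828643 341.40734255]
 [608.31086465 350.4073279 ]
 [206.39945216 336.32893874]]
-60.5 [[287.0530175  331.17132762]
 [351.56085504 333.97688917]
 [608.77305066 345.16350885]
 [206.30256802 327.65934576]]
('shift/20mm', array([-0.03, -3.58, -3.03]), 'turn/180', array([0., 0., 0.])) 9.2667
0.08 [[119.43717759 238.37028882]]
0.085 [[115.73963476 242.79669241]]
0.09 [[111.83563569 247.47024897]]
0.095 [[107.70739219 252.41225307]]
```

Emit:
move_arm --motion '[[[0,0,0],[0.4,0,0],1],[[0,0,0],[0.2,0,0],1],[[0,0,0],[0.05,0,0],1],[[0,0,0],[0.03,0,0],1],[[0,0,0],[0.03,0,0],1],[[0,0,0],[0.025,0,0],1],[[0,0,0],[0,0,0],1],[[0,0,0],[0,0,0],1]]'

```text
t: 9.93
ee_pos: [0.5938, 0.1195, 0.0992]
ee_rot: [-3.024, -0.85, 0.001]
ft_force: [-1.3, -0.4, -0.8]
grip_width: -0.0001
finger_force: 0.3
```

```bash
python3 st.py
python3 - <<'E'
from station import arm
import cv2,pickle,numpy as np
w=arm.snapshot("wrist");pickle.dump(w,open("w6.pkl","wb"))
cv2.imwrite("pics/w6.png",cv2.resize(w["image"][130:270,150:350,::-1],None,fx=4,fy=4))
E
```

```text
-48.57004286934918 0.10162264301395578 -58.774016591080866 ('shift/20mm', array([0.  , 0.  , 0.11]), 'turn/180', array([-0.    ,  0.0001,  0.0049])) [-1.34036275 -0.44629859 -0.7645565 ]
```

View pics/w6.png

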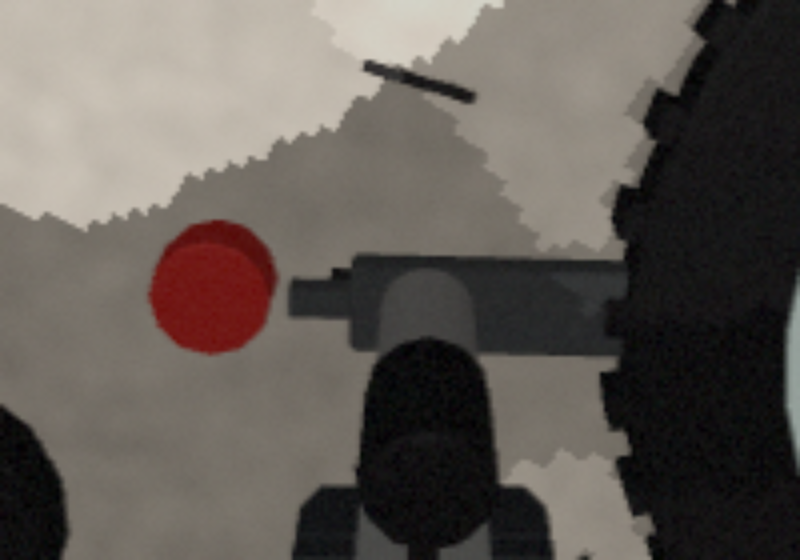

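The pointer's centre line now runs through the red disc's centre (210,297). Backing off and going over the button.

Emit:
move_arm --motion '[[[0,0,0],[-0.2,0,0],1],[[0,0,0],[-0.5,0,0],1],[[0,0,0],[0,0,-0.5],1],[[0,0,0],[0,0,-1],1],[[0,0,0],[0,0,-1],1],[[0,0,0],[0,0,-0.5],1],[[0,0,0],[0,0,0],1]]'

```text
t: 10.57
ee_pos: [0.5831, 0.1121, 0.1618]
ee_rot: [-3.024, -0.85, -0.006]
ft_force: [0.6, 0.4, 1.5]
grip_width: -0.0002
finger_force: 0.0
```

```bash
cat > look.py <<'E'
from h import *
from station import arm
import pickle,sys
s=arm.read_state();w=arm.snapshot("wrist");pickle.dump(w,open("w7.pkl","wb"))
cv2.imwrite("pics/w7.png",cv2.resize(w["image"][:,:,::-1],(800,600)))
print(s["ee_pos"],s["t"],go(s,[.5435,.1725,.11],Ro.from_rotvec(s["ee_rot"])))
for z in(.08,.085,.09):print(proj(w,[.5435,.1725,z])*1.5625)
E
python3 look.py
```

```text
[0.58309452 0.11210293 0.16184327] 10.5667 ('shift/20mm', array([-0.13, -3.61,  2.59]), 'turn/180', array([0., 0., 0.]))
[[241.69050014 316.48802952]]
[[238.51497555 320.46075737]]
[[235.20843308 324.59739465]]
```

View pics/w7.png

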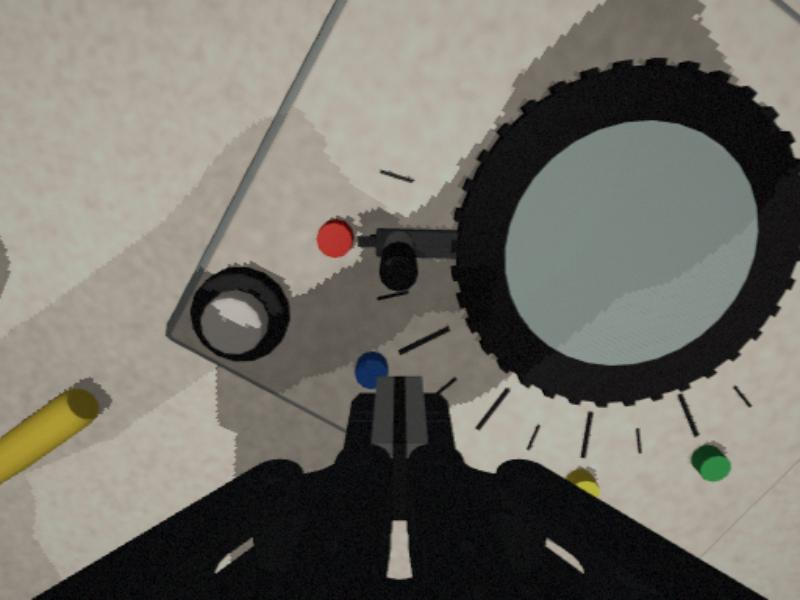

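The button's centre is at (234,326), matching (0.543, 0.172) with its top near z 0.088; the pointer still points at red.

Emit:
move_arm --motion '[[[0,0,0],[-0.13,-0.9,0],1],[[0,0,0],[0,-0.9,0],1],[[0,0,0],[0,-0.9,0],1],[[0,0,0],[0,-0.9,0],1],[[0,0,0],[0,0,1],1],[[0,0,0],[0,0,1],1],[[0,0,0],[0,0,0.5],1],[[0,0,0],[0,0,0],1]]'

```text
t: 11.28
ee_pos: [0.5408, 0.172, 0.1068]
ee_rot: [3.024, 0.85, -0.007]
ft_force: [0.2, -0.7, 0.8]
grip_width: 0.0002
finger_force: 0.0
```

```bash
python3 look.py
```

```text
[0.5407605  0.17195529 0.1068496 ] 11.2833 ('shift/20mm', array([ 0.13,  0.05, -0.16]), 'turn/180', array([0., 0., 0.]))
[[404.24043857 357.92242455]]
[[404.36057537 364.27108065]]
[[404.48716539 370.96075794]]
```

Correct by +0.1, then creep down in 2 mm steps.

Emit:
move_arm --motion '[[[0,0,0],[0.11,0.05,0.1],1],[[0,0,0],[0,0,0.15],1],[[0,0,0],[0,0,0.15],1],[[0,0,0],[0,0,0.15],1],[[0,0,0],[0,0,0.15],1],[[0,0,0],[0,0,0.1],1],[[0,0,0],[0,0,0],1]]'

```text
t: 11.92
ee_pos: [0.5445, 0.1726, 0.0929]
ee_rot: [3.024, 0.85, -0.001]
ft_force: [0.8, -0.7, 0.4]
grip_width: -0.0001
finger_force: 0.0
```

Emit:
move_arm --motion '[[[0,0,0],[0,0,0.1],1],[[0,0,0],[0,0,0.1],1],[[0,0,0],[0,0,0],1]]'

```text
t: 12.17
ee_pos: [0.5448, 0.1726, 0.0892]
ee_rot: [3.024, 0.85, 0.0]
ft_force: [-0.3, 0.9, 3.5]
grip_width: -0.0002
finger_force: 1.5
```

Emit:
move_arm --motion '[[[0,0,0],[0,0,0.1],1],[[0,0,0],[0,0,0],1]]'

```text
t: 12.33
ee_pos: [0.5447, 0.1726, 0.0872]
ee_rot: [-3.024, -0.85, -0.0]
ft_force: [-1.5, -0.0, 3.9]
grip_width: 0.0001
finger_force: 2.1
```

Emit:
move_arm --motion '[[[0,0,0],[0,0,0.1],1],[[0,0,0],[0,0,0],1]]'

```text
t: 12.5
ee_pos: [0.5448, 0.1726, 0.086]
ee_rot: [-3.024, -0.85, -0.001]
ft_force: [-3.1, 0.2, 12.0]
grip_width: 0.0
finger_force: 6.2
```

Emit:
move_arm --motion '[[[0,0,0],[0,0,0.04],1],[[0,0,0],[0,0,0],1],[[0,0,0],[0,0,0],1]]'

```text
t: 12.75
ee_pos: [0.5448, 0.1726, 0.0858]
ee_rot: [-3.023, -0.849, -0.002]
ft_force: [-4.8, -1.0, 22.2]
grip_width: 0.0001
finger_force: 10.9
```

Run:
```python
from station import arm
import cv2
a=arm.snapshot("scene")["image"][180:260,240:340,::-1]
cv2.imwrite("pics/press.png",cv2.resize(a,None,fx=6,fy=6,interpolation=cv2.INTER_CUBIC))
```

```text
(no output)
```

View pics/press.png

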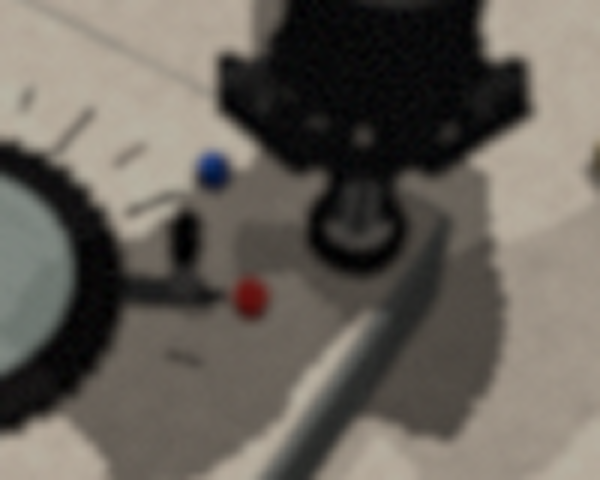

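The fingertips are on the button at (355,235), which is bottomed at a hard stop, and the pointer is in line with the red peg (250,297). Lifting off.

Emit:
move_arm --motion '[[[0,0,0],[0,0,-0.3],1],[[0,0,0],[0,0,-0.4],1],[[0,0,0],[0,0,-1],1],[[0,0,0],[0,0,-1],1],[[0,0,0],[0,0,-1],1],[[0,0,0],[0,0,-1],1],[[0,0,0],[0,0,0],1],[[0,0,0],[0,0,0],1]]'

```text
t: 13.47
ee_pos: [0.545, 0.173, 0.1793]
ee_rot: [-3.024, -0.851, -0.003]
ft_force: [-1.0, 0.7, -0.2]
grip_width: 0.0003
finger_force: 0.0
```

Run:
```python
from station import arm
s=arm.read_state();print(s["ee_pos"],s["ft_force"],s["t"]);print(arm.hand_in())
```

```text
[0.54504765 0.17304535 0.17931371] [-1.00010652  0.73598831 -0.21425931] 13.4667
the job is handed in; nothing more can be done
None
```

I set the lever's pointer on the middle of the red peg (within about half a degree by the camera), then pressed the lamp button to its hard stop and released it. The job was handed in at 13.5 s with the arm clear and no verdict shown; I did not re-photograph the button after release.

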